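Brake pressure test with a bleed block

TASK

The bicycle disc brake on the service board is ready for its leak test. Take the bleed block (the thicker one, with the square handle) out of the foam of the bleed kit, push it down into the open top of the caliper until its shoulders rest on the caliper, and let go of it; never squeeze the lever before the block is in. Then squeeze the brake lever towards the grip until its blade is parallel to the grip, so that the pistons clamp the block, and finish while holding it there, leaving everything else where it is.

Things in the scene. Friction and masses are not known exactly. Their poses are not given: they have to be found in the camera images.
- bleed_block: Loose white plastic block in a foam pocket, 30 g. Tongue 10 (own x) x 26 (y) x 32 mm deep, tapered foot; shoulder bar 14 x 44 x 6 mm; flat square handle 10 (x) x 24 (y) mm above it. Origin: centre of the shoulder bar's underside, level with the foam at the start; tongue to z = -32, handle from z = +6 to +45 mm. Same either way round. Grip the handle along x, fingertips 8 mm above the foam.
- thin_spacer: The wrong one, leave it: same white plastic, tongue only 7 mm thick, round disc handle 26 mm across with a dark eye, 31 mm above the origin. Same origin and axes as the bleed block; in the other pocket, 68 mm away.
- caliper_mouth (a point): Centre of the open top of the dark caliper, on its top face, 88 mm above the bench. Opening 14 mm (point x) by 32 mm (y), with a bridge at each y end for the block's shoulders; body 44 (x) x 56 mm (y) outside. The seated block has its origin here and its x along this x, either way round. Two 22 mm pistons face each other along x, 20 mm below the top; released they are 2 mm clear of the tongue.
- brake_lever (a joint): Lever angle in rad: 0 released, grows as the blade is squeezed towards the grip, stop at 0.52; at 0.28 the blade is parallel to the grip. Turns about the vertical through point lever_pivot. A spring returns it to 0 (0.22 N m at 0, 0.8 N m/rad more). It drives both pistons 10 mm per rad, so they clamp the block from about 0.2 on and the lever gets firmer: about 15 N at the push point at 0.28.
- blade_outer (a point): Where to push: on the outer face of the bare aluminium blade, mid height (105 mm above the bench), 60 mm out from the pivot along its -y. x points outwards, away from the grip: push towards -x. The blade is 13 mm high, 10 mm thick, straight for 14 mm more, then a tip curls 11 mm outwards until 35 mm further along -y. The space outside is clear; the gap to the grip is 30 to 45 mm.
- lever_pivot (a point): Pivot of the brake lever, 105 mm above the bench; fixed to the board. Its y lies along the grip, and its x points from the grip outwards (away from the robot side).
- grip_mid (a point): Middle of the black rubber grip on its axis (105 mm above the bench), 32 mm in diameter, along its y, about 108 mm long. The blade lies on its +x side.
- piston_near: Piston of the caliper on its side towards the robot: pale 22 mm disc, origin at the centre of its face; slides along the caliper's x. Driven by the lever.
- piston_far: The opposite piston, the same.
- board: Plywood service board, 220 (x) x 370 (y) x 18 mm, fixed, origin at its centre underneath. On its right-hand half a handlebar end along y with grip and lever, held by a stem on a post (135 mm high, 55 mm to the robot's side of the bar); on its left-hand half, 115 mm from the centre, the caliper on two posts.
- kit: Black bleed kit case, 200 (x) x 150 (y) x 44 mm, fixed, origin at its centre underneath. Grey foam 42 mm high with the two pockets in the half towards the robot (54 mm to own -x, 68 mm apart along y); two clear syringes, 47 mm high, in the other half.
- pad_dish: Bystander: steel dish 80 mm across, 16 mm high, with the old brake pads, on the board, on the robot's side of the caliper.
- hex_key: Bystander: dark hex key, 105 mm long, on the board, on the robot's side of the grip.
- spray: Bystander: grey bottle, 60 mm across, 190 mm high.
- grease: Bystander: white jar with black cap, 72 mm across, 60 mm high.
- cassette: Bystander: sprocket cassette, 110 mm across, 38 mm high.
- pedal: Bystander: black platform pedal, 90 x 90 x 22 mm.
- tape: Bystander: roll of rim tape, 90 mm across, 22 mm high.
- wrench: Bystander: steel wrench, 190 mm long.
Not all that is in view belongs to the job. What is shaped like the bleed_block but blue or turquoise is not meant.

How it is judged:
On the way:
1. the bleed block sits in the caliper, shoulders on its top, let go (x of bleed_block in the frame of caliper_mouth between -0.004 and 0.004 m and y of bleed_block in the frame of caliper_mouth between -0.006 and 0.006 m and z of bleed_block in the frame of caliper_mouth between -0.004 and 0.004 m and angle between bleed_block's own z axis and vertical below 0.12 rad and contact force between the fingers and bleed_block below 0.2 N and value of joint brake_lever below 0.1 rad), for 0.3 s.
At the end, for the whole second after the job is handed in: Block in the caliper (within 4 mm across and in height, 6 mm along the slot, upright within 7 degrees); lever held at rest by the robot with over 3 N, parallel to the grip within 4 degrees (0.21 to 0.35 rad); both pistons press the block with over 2 N; other things within 20 mm of their starts (x of bleed_block in the frame of caliper_mouth between -0.004 and 0.004 m and y of bleed_block in the frame of caliper_mouth between -0.006 and 0.006 m and z of bleed_block in the frame of caliper_mouth between -0.004 and 0.004 m and angle between bleed_block's own z axis and vertical below 0.12 rad and value of joint brake_lever between 0.21 and 0.35 rad and velocity of joint brake_lever between -0.1 and 0.1 rad/s and contact force between any of the fingers, the arm and brake_lever above 3 N and contact force between each of piston_near, piston_far and bleed_block above 2 N and distance of each of thin_spacer, pad_dish, hex_key, spray, grease, cassette, pedal, tape, wrench from where it was at the start of the episode below 0.02 m); the arm keeps its last pose, push and grip.
It fails at once if the lever is squeezed without the bleed block in the caliper (value of joint brake_lever above 0.1 rad and not (x of bleed_block in the frame of caliper_mouth between -0.004 and 0.004 m and y of bleed_block in the frame of caliper_mouth between -0.006 and 0.006 m and z of bleed_block in the frame of caliper_mouth between -0.004 and 0.004 m and angle between bleed_block's own z axis and vertical below 0.12 rad)).
It fails at once if the other things are knocked or moved away (distance of any of thin_spacer, pad_dish, hex_key, spray, grease, cassette, pedal, tape, wrench from where it was at the start of the episode above 0.03 m).
It also fails if it takes over 51 s, if anything falls off the work surface, if the arm or the gripper's body presses on something with over 40 N, if the wrist force passes 120 N, or if a joint passes its speed limit or range.

ROBOT

A 7-joint arm with a two-finger parallel gripper is mounted at the origin on the work surface. World frame = base frame: x ahead of the robot, y to its left, z up, the work surface at z = 0. Lengths are in m, angles in rad, forces in N, time in s.
With the tool pointing down it reaches from about 0.425 to 0.925 m from the base axis. Payload 6.8 kg.
Tool frame: the origin (TCP) lies midway between the tips of the shut fingers; the grasp point (between the pads) lies 19 mm behind it (robot.grip_depth is the distance from the TCP to the grasp point, in m); z points along the fingers, y is the line along which they close (so a half turn about z gives the same grasp; the last joint's range is limited). The gripper opens to 88 mm and grips with 3 to 60 N. Pads are 20 mm wide; open, the fingers measure 115 mm over their backs; the gripper's body (75 mm by 178 mm) begins 61 mm behind the grasp point.
Start: joints at [-1.274, 0.477, 0.022, 1.555, -0.011, 1.109, -0.083], TCP at [0.266, 0.62, 0.223] pointing down, gripper open.
Joint ranges: [-2.96, 2.96], [-0.34, 2.1], [-1.41, 1.46], [0.24, 2.44], [-1.37, 4.51], [0.17, 1.92], [-2.96, 2.96]. Speed limits (rad/s): [2.39, 2.39, 3.14, 3.14, 3.14, 3.14, 3.14].

INTERFACE

Orientations are given as a unit quaternion [x, y, z, w].
In Python, from cell import robot gives the robot as it stands.
- The arm moves only by the shell command python3 -m creep 'ROWS' [FORCE]. ROWS is text: rows parted by semicolons, each of 7 numbers parted by spaces: the turn, a rotation vector about the world's x, y, z in units of 0.08 rad (1.0 is 0.08 rad), then the shift along the world's x, y, z in units of 10 cm (1.0 is 10 cm), then the closure, from -1 (fully open) to 1 (shut), so that 0 is half open. In form: rx ry rz tx ty tz hand; .... A call has 1 to 8 rows; each row shifts and turns the commanded pose from where the row before left it; what a row does not reach is not made up. A row lasts 1/10 s, in which the tool goes at most 50 mm and 8.59 degrees, less where a joint would pass 70% of its speed; a pose out of reach is approached as far as the arm can. A call with a number of a shift or a turn outside -1 to 1 is refused whole. A call with a gripper value outside its range is refused whole. The fingers move at their own pace and stop on an object; FORCE is the grip in N (left out, the last holds). Time passes only in rows, so rows that do not move let the fingers close. It gives the time, the measured TCP pose, the force, the opening and the grip force at its end, in the units of the state.
- robot.observe(): the state, without advancing time (a new reading comes with each control period).
- robot.get_image(name): name is "scene" or "side" or "wrist"; returns the picture (480x640x3 uint8, blue, green, red); there is no depth.
- robot.camera_model(name): a dict with "fx", "fy", "cx", "cy" (pixels), "xyz" and "rotation" of the camera in the world. Camera axes: x right, y down, z forward; pixel columns grow to the right and rows downward; lengths in m; the calibration is good to about 2 mm. A picture is of the moment at which its call begins: read the wrist's pose just before it. camera_model takes no time and is no camera call; for the wrist camera it gives the pose at the moment of the call.
- robot.finish_job(): hands the job in; it is judged then, once.
The state is a dict: "clock": time; "joint_positions": joint angles; "dq": joint speeds; "joint_efforts": joint torques, N m; "eef_pos": TCP position; "tcp_rot": TCP orientation; "ft_force": force on the tool from outside, world axes, zero at the start; "ft_torque": the same for the moment, N m; "gripper_width": finger opening in m; "gripper_force": force on a finger pad.
Only numpy, scipy, OpenCV 4.12 (cv2) and the standard library are available. Lean on these libraries where they do the work, as an engineer would, in place of code of your own. Each camera call takes 0.05 s, during which the arm holds its last target. There are 200 camera calls.

## Working session

There is one attempt and no reset: what is moved stays moved. The work goes in short steps, Python scripts to look and compute and a shell command to move; the robot and the scene stay as the last step left them, time stands still between calls to the robot, and variables do not carry over. Pictures are saved under pics/ and viewed, at most 10 in all, crops included, and the job is handed in when it is done.

```bash
mkdir -p pics
cat > h.py <<'E'
import numpy as np,cv2
from cell import robot
def snap(n,f):
    m=robot.camera_model(n); im=robot.get_image(n); cv2.imwrite('pics/'+f+'.png',im); return m,im
def px2z(m,u,v,z):
    R=np.array(m['rotation']);
    if R.shape!=(3,3):
        from scipy.spatial.transform import Rotation as Ro; R=Ro.from_quat(R).as_matrix()
    d=R@np.array([(u-m['cx'])/m['fx'],(v-m['cy'])/m['fy'],1]); p=np.array(m['xyz']); return p+d*(z-p[2])/d[2]
def w2px(m,p):
    R=np.array(m['rotation']); c=R.T@(np.array(p)-m['xyz']); return np.array([c[0]/c[2]*m['fx']+m['cx'],c[1]/c[2]*m['fy']+m['cy']])
E
python3 - <<'E'
from h import *
for n in ['scene','side','wrist']:
    m,im=snap(n,n+'0'); print(n,m)
print(robot.observe())
E
```

```text
scene {'fx': 504.1981877383376, 'fy': 504.1981877383376, 'cx': 326.15947847484017, 'cy': 239.2315189015303, 'xyz': array([1.38178946, 0.38456192, 1.07386752]), 'rotation': array([ 0.51925949,  0.76614914, -0.31841415, -0.20493295])}
side {'fx': 486.21008541523554, 'fy': 486.21008541523554, 'cx': 323.0059630359654, 'cy': 236.4317101243055, 'xyz': array([ 0.10453123, -0.77068997,  1.13233386]), 'rotation': array([ 0.90995388, -0.22838793,  0.08569785, -0.33537853])}
wrist {'fx': 427.6901462527767, 'fy': 427.6901462527767, 'cx': 311.2739256689958, 'cy': 241.6531620384689, 'xyz': array([0.19384583, 0.65217945, 0.38336196]), 'rotation': array([0.82615272, 0.54453921, 0.07852185, 0.12158556])}
{'clock': 0.15, 'joint_positions': array([-1.27407448,  0.47761112,  0.0223669 ,  1.55615396, -0.01149244,
        1.10931557, -0.08308972]), 'dq': array([-0.00069268, -0.00183733,  0.00066684, -0.00442899,  0.00198078,
       -0.00099513, -0.00029347]), 'joint_efforts': array([ 2.63676186e-03, -5.83287120e+01,  1.53678138e+00, -2.72875804e+01,
       -5.41842927e-02,  1.44385922e-02,  7.92627907e-05]), 'eef_pos': array([0.26569674, 0.62003073, 0.22193459]), 'tcp_rot': array([ 2.01024623e-01,  9.79585953e-01, -6.74759456e-04, -8.22928824e-05]), 'ft_force': array([ 0.34728722,  0.03453695, -0.58777519]), 'ft_torque': array([ 0.01172013, -0.02319398, -0.03046493]), 'gripper_force': 0.0, 'gripper_width': 0.08782311628123522}
```

View pics/scene0.png

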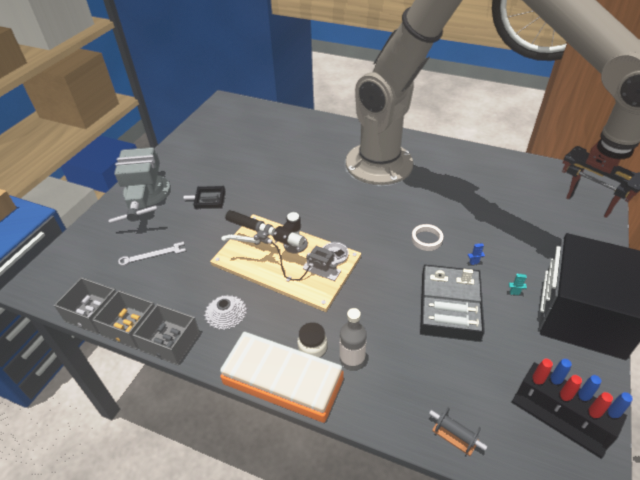

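View pics/side0.png

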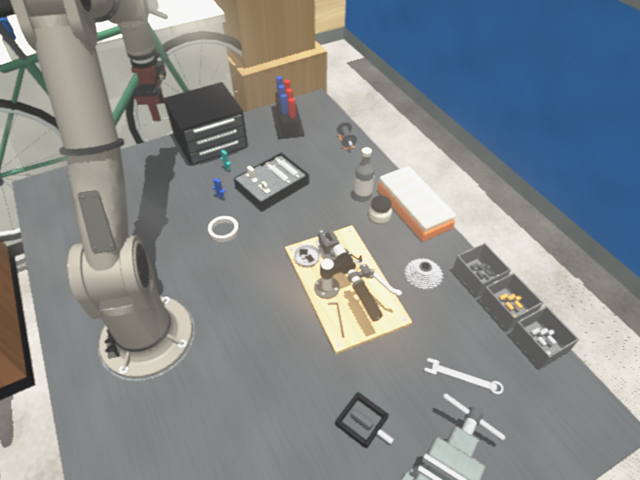

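The scene view shows the kit at about (452,300) with white handles near (440,275) and (466,276), the board around (287,260) with the caliper at (322,259), and the lever at (240,238). The side view shows the kit at (272,181), caliper at (328,242) and lever at (380,285).

```bash
python3 - <<'E'
s=open('h.py').read().split('def w2px')[0]+'''from scipy.spatial.transform import Rotation as Ro
def w2px(m,p):
    R=Ro.from_quat(m['rotation']).as_matrix(); c=R.T@(np.array(p)-m['xyz']); return np.array([c[0]/c[2]*m['fx']+m['cx'],c[1]/c[2]*m['fy']+m['cy']])
def tri(ms,pxs):
    A=[];b=[]
    for m,(u,v) in zip(ms,pxs):
        d=Ro.from_quat(m['rotation']).as_matrix()@np.array([(u-m['cx'])/m['fx'],(v-m['cy'])/m['fy'],1]);d/=np.linalg.norm(d)
        P=np.eye(3)-np.outer(d,d);A.append(P);b.append(P@m['xyz'])
    p=np.linalg.solve(sum(A),sum(b)); return p
'''
open('h.py','w').write(s)
E
python3 - <<'E'
from h import *
m=robot.camera_model('scene');s=robot.camera_model('side')
for n,u,v,z in [('hL',440,275,.08),('hR',466,276,.08),('kitTL',426,267,.044),('kitTR',480,270,.044),('kitBR',482,332,.044),('kitBL',421,330,.044),('cal',322,259,.088),('bL',211,259,.018),('bT',258,217,.018),('bR',361,259,.018),('bB',326,302,.018)]: print(n,px2z(m,u,v,z).round(3))
for n,u,v,z in [('hA',253,173,.08),('hB',265,186,.08),('cal',328,240,.088),('b',286,243,.018),('b',348,227,.018),('b',411,324,.018),('b',336,348,.018)]: print('s',n,px2z(s,u,v,z).round(3))
# zoomed crops montage
a=cv2.imread('pics/scene0.png');b=cv2.imread('pics/side0.png')
c1=cv2.resize(a[255:345,410:490],(400,450),interpolation=2);c2=cv2.resize(b[145:215,225:315],(400,311),interpolation=2)
c3=cv2.resize(a[200:300,215:365],(400,267),interpolation=2)
o=np.zeros((600,800,3),np.uint8);o[:450,:400]=c1;o[:311,400:]=c2;o[320:587,400:]=c3
cv2.imwrite('pics/m1.png',o)
E
```

```text
hL [0.497 0.323 0.08 ]
hR [0.476 0.385 0.08 ]
kitTL [0.451 0.279 0.044]
kitTR [0.409 0.416 0.044]
kitBR [0.605 0.456 0.044]
kitBL [0.653 0.318 0.044]
cal [0.562 0.022 0.088]
bL [ 0.619 -0.298  0.018]
bT [ 0.414 -0.255  0.018]
bR [0.464 0.099 0.018]
bB [0.641 0.064 0.018]
s hA [0.461 0.361 0.08 ]
s hB [0.471 0.288 0.08 ]
s cal [ 0.535 -0.004  0.088]
s b [0.448 0.096 0.018]
s b [0.643 0.064 0.018]
s b [ 0.618 -0.307  0.018]
s b [ 0.412 -0.275  0.018]
```

View pics/m1.png

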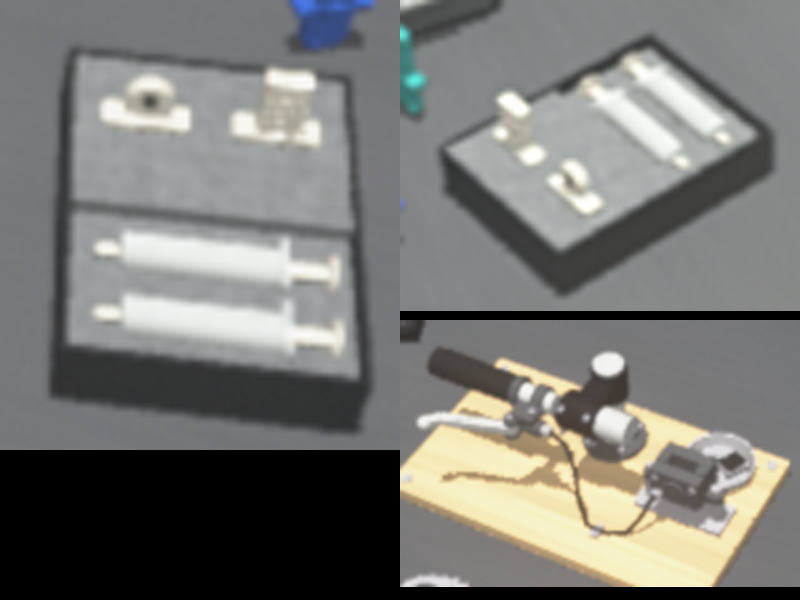

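The crops show the square-handled block in the right-hand pocket (away from the base, about (0.47, 0.39)), and the disc-handled spacer at about (0.48, 0.32). The kit yaw is about 11° and the board yaw about -7°. I'll lift, then go above the block with the tool turned.

```bash
python3 -m creep '0 0 0 0 0 0.5 -1; 0 0 -1 0 0 0.5 -1; 0 0 -1 0.2 -0.22 0 -1; 0 0 -1 0.2 -0.22 0 -1; 0 0 -1 0.2 -0.22 0 -1; 0 0 -1 0.2 -0.22 0 -1; 0 0 -1 0.2 -0.23 0 -1; 0 0 -1 0.2 -0.23 0 -1' 20
python3 -m creep '0 0 -1 0.2 -0.23 0 -1; 0 0 -1 0.2 -0.23 0 -1; 0 0 -1 0.2 -0.23 0 -1; 0 0 -1 0.24 -0.25 -0.2 -1; 0 0 -1 0 0 0 -1; 0 0 -0.1 0 0 0 -1; 0 0 0 0 0 0 -1'
python3 - <<'E'
from h import *
m,im=snap('wrist','w1');print(m);o=robot.observe();print(o['eef_pos'],o['tcp_rot'],o['ft_force'],o['clock'])
print(w2px(m,[.47,.39,.042]))
E
```

```text
clock: 0.95
eef_pos: [0.3869, 0.485, 0.3225]
tcp_rot: [0.466, 0.885, -0.0, -0.0]
ft_force: [0.0, 0.9, 0.6]
gripper_width: 0.0878
gripper_force: 0.0
clock: 1.65
eef_pos: [0.47, 0.3927, 0.3028]
tcp_rot: [0.633, 0.774, 0.0, -0.0]
ft_force: [0.1, -0.4, 0.3]
gripper_width: 0.0878
gripper_force: 0.0
{'fx': 427.6901462527767, 'fy': 427.6901462527767, 'cx': 311.2739256689958, 'cy': 241.6531620384689, 'xyz': array([0.45496956, 0.47081327, 0.46442882]), 'rotation': array([0.98458241, 0.09787078, 0.0138537 , 0.14431512])}
[0.4696942  0.39310635 0.30295041] [ 6.32978225e-01  7.74169505e-01  3.36528387e-04 -1.76113942e-04] [-0.02542137 -0.16884809 -0.49713884] 1.7
[310.5228814 199.2529576]
```

View pics/w1.png

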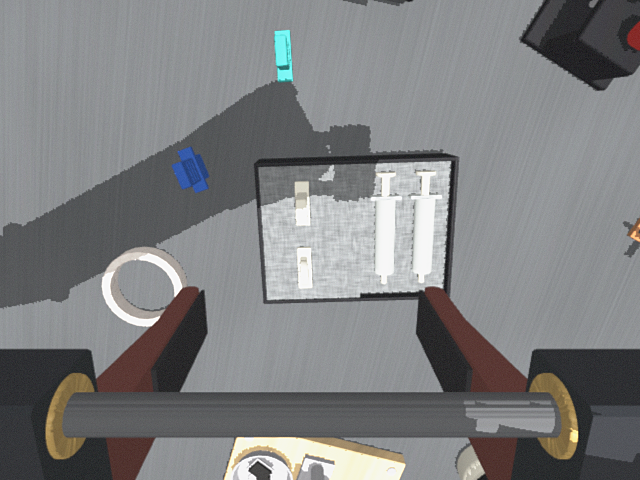

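The wrist view shows the block's bar from about (302,180) to (302,225), the spacer at (305,268), and the kit edge nearly aligned with the image.

Run:
```python
from h import *
a=cv2.imread('pics/w1.png')
cv2.imwrite('pics/w1c.png',cv2.resize(a[170:310,250:390][:, :],(560,560),interpolation=2))
```

```text
(no output)
```

View pics/w1c.png

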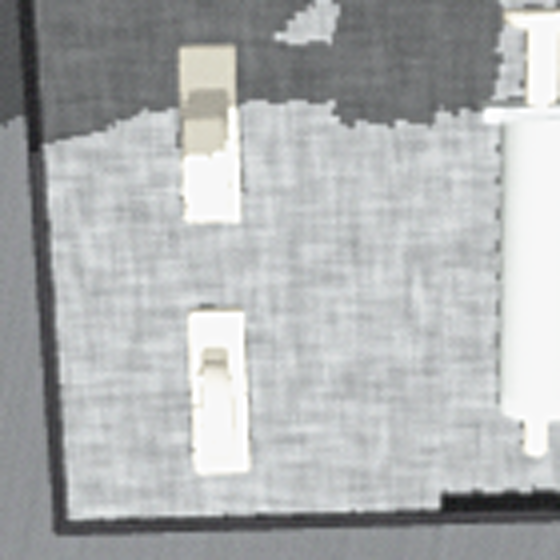

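Run:
```python
from h import *
m=robot.camera_model('wrist')
c=[px2z(m,250+u/4,170+v/4,.048) for u,v in [(180,46),(236,46),(186,222),(241,222)]]
c=np.array(c);print(c.round(4),c.mean(0).round(4))
d=c[0]+c[1]-c[2]-c[3];print('y len',np.linalg.norm(d)/2,'yaw',np.degrees(np.arctan2(-d[0],d[1])))
k=[px2z(m,250+u/4,170+v/4,.048) for u,v in [(190,310),(243,310),(196,472),(248,472)]];print(np.mean(k,0))
R=Ro.from_quat(robot.observe()['tcp_rot']).as_matrix();print(np.degrees(np.arctan2(R[1,1],R[0,1])))
```

```text
[[0.4512 0.4058 0.048 ]
 [0.4646 0.4085 0.048 ]
 [0.461  0.3626 0.048 ]
 [0.4745 0.3653 0.048 ]] [0.4628 0.3856 0.048 ]
y len 0.044320682869232686 yaw 12.842437483381438
[0.47799786 0.31963816 0.048     ]
11.459599296954881
```

```bash
python3 -m creep '0 0 0.3 -0.07 -0.08 -0.4 -0.4; 0 0 0 0 0 -0.45 -0.4; 0 0 0 0 0 -0.45 -0.4; 0 0 0 0 0 -0.45 -0.4; 0 0 0 0 0 -0.4 -0.4; 0 0 0 0 0 -0.25 -0.4; 0 0 0 0 0 -0.1 -0.4; 0 0 0 0 0 0 -0.4'
```

```text
clock: 2.5
eef_pos: [0.4621, 0.3847, 0.0519]
tcp_rot: [0.624, 0.782, -0.001, -0.0]
ft_force: [-0.0, 0.0, -0.6]
gripper_width: 0.0614
gripper_force: 0.0
```

```bash
python3 -m creep '0 0 0 0.01 0.01 -0.02 -0.4; 0 0 0 0 0 0 1; 0 0 0 0 0 0 1; 0 0 0 0 0 0 1; 0 0 0 0 0 0 1; 0 0 0 0 0 0 1; 0 0 0 0 0 0 1' 20
```

```text
clock: 3.2
eef_pos: [0.4638, 0.3855, 0.0507]
tcp_rot: [0.624, 0.781, 0.0, -0.0]
ft_force: [-0.4, -0.5, -0.4]
gripper_width: 0.0166
gripper_force: 0.0
```

```bash
python3 -m creep '0 0 0 0 0 0 1; 0 0 0 0 0 0 1; 0 0 0 0 0 0 1; 0 0 0 0 0 0 1' 25; python3 -m creep '0 0 0 0 0 0.05 1; 0 0 0 0 0 0.2 1; 0 0 0 0 0 0.3 1; 0 0 0 0 0 0.4 1; 0 0 0 0 0 0.4 1; 0 0 0 0 0 0.4 1; 0 0 0 0 0 0.3 1; 0 0 0 0 0 0 1'
python3 - <<'E'
from h import *
m=robot.camera_model('wrist')
for n,u,v,z in [('kit',0,0,0)]: pass
s=robot.camera_model('side')
print(w2px(s,[.55,.01,.088]),w2px(m,[.55,.01,.088]))
E
```

```text
clock: 3.6
eef_pos: [0.4638, 0.3854, 0.0506]
tcp_rot: [0.624, 0.781, -0.0, -0.0]
ft_force: [-0.1, -2.1, 1.0]
gripper_width: 0.0101
gripper_force: 25.0
clock: 4.4
eef_pos: [0.466, 0.387, 0.261]
tcp_rot: [0.625, 0.781, 0.004, 0.0]
ft_force: [-0.4, -0.3, 0.3]
gripper_width: 0.0099
gripper_force: 25.0
[330.13309485 234.71049781] [309.22980181 573.7374932 ]
```

```bash
python3 -m creep '0 0 0 0.05 -0.2 0.2 1; 0 0 -0.6 0.1 -0.4 0.2 1; 0 0 -0.6 0.1 -0.45 0 1; 0 0 -0.6 0.1 -0.45 0 1; 0 0 -0.6 0.1 -0.45 0 1; 0 0 -0.7 0.1 -0.45 0 1; 0 0 -0.7 0.1 -0.45 0 1; 0 0 -0.6 0.1 -0.45 0 1'; python3 -m creep '0 0 0 0.05 -0.4 0 1; 0 0 0 0 -0.1 0 1; 0 0 0 0 0 0 1; 0 0 0 0 0 0 1'
python3 - <<'E'
from h import *
m,im=snap('wrist','w2');o=robot.observe();print(o['eef_pos'],o['tcp_rot'],o['gripper_width'],o['clock'])
print(w2px(m,[.55,.01,.088]))
E
```

```text
clock: 5.2
eef_pos: [0.5385, 0.0535, 0.2951]
tcp_rot: [0.752, 0.659, -0.0, -0.0]
ft_force: [1.0, -0.9, -0.5]
gripper_width: 0.0096
gripper_force: 25.0
clock: 5.6
eef_pos: [0.5435, 0.0071, 0.2952]
tcp_rot: [0.751, 0.66, -0.0, -0.001]
ft_force: [-0.7, 1.3, 0.0]
gripper_width: 0.0098
gripper_force: 25.0
[0.5436251  0.00768719 0.29523965] [ 7.50586550e-01  6.60771964e-01 -4.46099316e-05 -4.89500990e-04] 0.009694174230784409 5.65
[318.26552083 203.95655924]
```

View pics/w2.png

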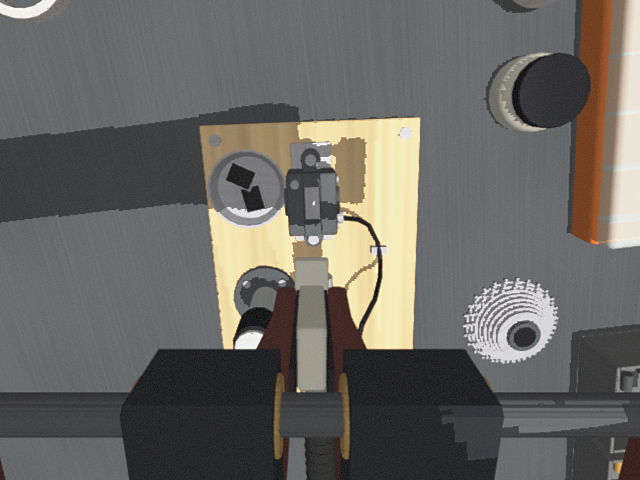

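The caliper lies at about (312,202), aligned with the board; the held block's shoulder bar is at (311,260-390) between the fingers.

Run:
```python
from h import *
a=cv2.imread('pics/w2.png')
c=a[140:290,260:360].astype(float);c=np.clip(255*(c/255)**.55,0,255).astype(np.uint8)
cv2.imwrite('pics/w2c.png',cv2.resize(c,(400,600),interpolation=2))
```

```text
(no output)
```

View pics/w2c.png

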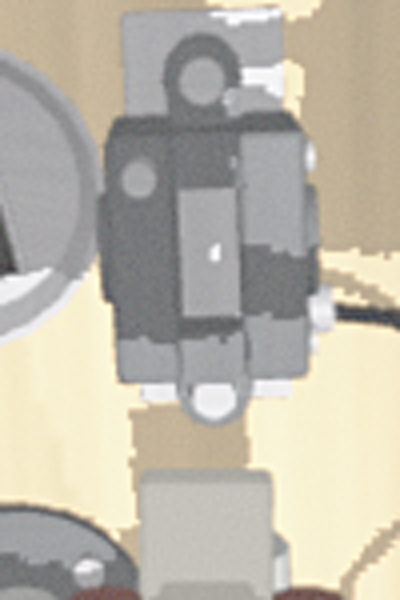

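Run:
```python
from h import *
m=robot.camera_model('wrist');o=robot.observe()
f=lambda u,v,z:px2z(m,260+u/4,140+v/4,z)
print('centre',f(209,255,.088).round(4))
yaw=lambda a,b:np.degrees(np.arctan2(-(a-b)[0],(a-b)[1]))
print('yaw',yaw(f(178,188,.088),f(180,318,.088)),yaw(f(238,188,.088),f(241,318,.088)),yaw(f(300,131,.088),f(308,376,.088)),yaw(f(104,131,.088),f(118,382,.088)))
print('len',np.linalg.norm(f(209,131,.088)-f(209,379,.088)),'w',np.linalg.norm(f(178,255,.088)-f(242,255,.088)))
t=o['eef_pos'];z=t[2]-.0026
a,b=f(141,472,z),f(270,472,z);print('bar end',a.round(4),b.round(4),'w',np.linalg.norm(a-b))
R=Ro.from_quat(o['tcp_rot']).as_matrix();print('tcp',t,'tooly',np.degrees(np.arctan2(R[1,1],R[0,1])),'mid in tool',(R.T@((a+b)/2-t)).round(4))
# board corners/edges
print('board',[px2z(m,u,v,.018).round(3) for u,v in [(201,126),(420,117),(412,349),(225,349)]])
```

```text
centre [0.5449 0.0114 0.088 ]
yaw -6.718397883162161 -5.703502512905329 -4.545599214634935 -5.09860813642197
len 0.05532017741771172 w 0.01403189712735842
bar end [0.5404 0.0319 0.2926] [0.5534 0.0302 0.2926] w 0.013075180077729577
tcp [0.5436251  0.00768719 0.29523965] tooly -7.282427041343909 mid in tool [0.0236 0.0003 0.0026]
board [array([0.444, 0.089, 0.018]), array([0.659, 0.07 , 0.018]), array([ 0.636, -0.187,  0.018]), array([ 0.421, -0.16 ,  0.018])]
```

```bash
python3 -m creep '0 0 0.46 0.01 0.03 -0.3 1; 0 0 0 0 0 -0.4 1; 0 0 0 0 0 -0.4 1; 0 0 0 0 0 -0.3 1; 0 0 0 0 0 -0.15 1; 0 0 0 0 0 0 1; 0 0 0 0 0 0 1'
python3 - <<'E'
from h import *
m,im=snap('wrist','w3');o=robot.observe();print(o['eef_pos'],o['tcp_rot'],o['ft_force'],o['gripper_width'],o['clock'])
p=w2px(m,[.5449,.0114,.088]);print(p)
np.save('m3.npy',m,allow_pickle=True)
c=im[60:360,210:410].astype(float);c=(255*(c/255)**.55).astype(np.uint8)
cv2.imwrite('pics/w3c.png',cv2.resize(c,(400,600),interpolation=2))
E
```

```text
clock: 6.35
eef_pos: [0.5451, 0.0099, 0.1409]
tcp_rot: [0.739, 0.674, 0.0, -0.0]
ft_force: [0.4, -0.6, 0.0]
gripper_width: 0.0101
gripper_force: 25.0
[0.54558554 0.0096024  0.1415495 ] [7.38713793e-01 6.74018840e-01 6.81366458e-04 2.67847330e-04] [ 0.33839731  0.55215355 -0.44714755] 0.0099935050944362 6.4
[310.24230839 266.70493033]
```

View pics/w3c.png

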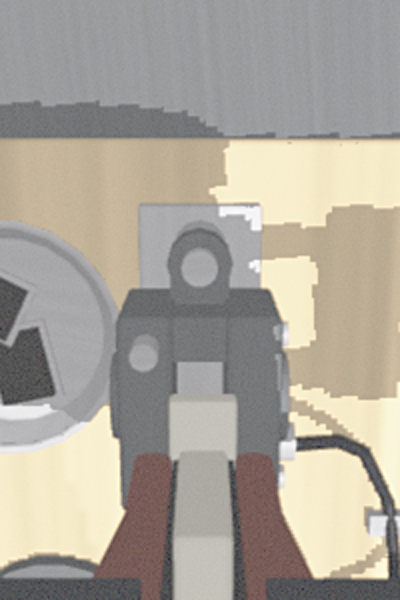

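```bash
python3 -m creep '0 0 0 -0.007 0.005 -0.05 1; 0 0 0 0 0 -0.1 1; 0 0 0 0 0 -0.1 1; 0 0 0 0 0 0 1'; python3 -m creep '0 0 0 0 0 -0.07 1; 0 0 0 0 0 -0.07 1; 0 0 0 0 0 -0.05 1; 0 0 0 0 0 0 1'
```

```text
clock: 6.8
eef_pos: [0.543, 0.009, 0.1141]
tcp_rot: [0.739, 0.673, -0.001, -0.001]
ft_force: [0.1, -0.1, -0.1]
gripper_width: 0.0095
gripper_force: 25.0
clock: 7.2
eef_pos: [0.5441, 0.0088, 0.0964]
tcp_rot: [0.739, 0.673, -0.0, -0.0]
ft_force: [-0.3, -0.4, 0.5]
gripper_width: 0.0098
gripper_force: 25.0
```

```bash
python3 -m creep '0 0 0 0 0 -0.01 1; 0 0 0 0 0 0 1'; python3 -m creep '0 0 0 0 0 -0.01 1; 0 0 0 0 0 0 1'
```

```text
clock: 7.4
eef_pos: [0.5442, 0.0089, 0.0962]
tcp_rot: [0.739, 0.673, 0.0, -0.0]
ft_force: [-2.5, 0.2, 8.1]
gripper_width: 0.0102
gripper_force: 25.0
clock: 7.6
eef_pos: [0.5443, 0.0088, 0.0962]
tcp_rot: [0.739, 0.673, 0.0, -0.0]
ft_force: [-7.8, 0.4, 18.4]
gripper_width: 0.0099
gripper_force: 25.0
```

```bash
python3 -m creep '0 0 0 0 0 0.01 0; 0 0 0 0 0 0 0; 0 0 0 0 0 0 0; 0 0 0 0 0 0 0; 0 0 0 0 0 0 0; 0 0 0 0 0 0 0'; python3 -m creep '0 0 0 0 0 0.1 0; 0 0 0 0 0 0.3 0; 0 0 0 0 0 0.4 0; 0 0 0 0 0 0.5 0; 0 0 0 0 0 0.5 0; 0 0 0 0 0 0.3 0; 0 0 0 0 0 0 0; 0 0 0 0 0 0 0'
python3 - <<'E'
from h import *
m,im=snap('wrist','w4');m2,im2=snap('scene','s4');o=robot.observe();print(o['eef_pos'],o['clock'])
np.save('m4.npy',m,allow_pickle=True)
c=cv2.resize(im,(480,360));o=np.zeros((600,800,3),np.uint8);o[:360,:480]=c
cr=im[140:260,270:360].astype(float);cr=(255*(cr/255)**.55).astype(np.uint8);o[:400,485:785]=cv2.resize(cr,(300,400),interpolation=2)
o[365:600,0:480]=cv2.resize(im2[200:290,210:374],(480,263),interpolation=2)[:235]
cv2.imwrite('pics/c4.png',o)
E
```

```text
clock: 8.2
eef_pos: [0.5441, 0.009, 0.0955]
tcp_rot: [0.739, 0.673, -0.0, -0.0]
ft_force: [-0.6, 0.0, 0.2]
gripper_width: 0.0439
gripper_force: 0.0
clock: 9.0
eef_pos: [0.5442, 0.0089, 0.3064]
tcp_rot: [0.739, 0.673, 0.001, 0.0]
ft_force: [0.7, 0.6, -0.8]
gripper_width: 0.0441
gripper_force: 0.0
[0.54325477 0.00899531 0.30461965] 9.1
```

View pics/c4.png

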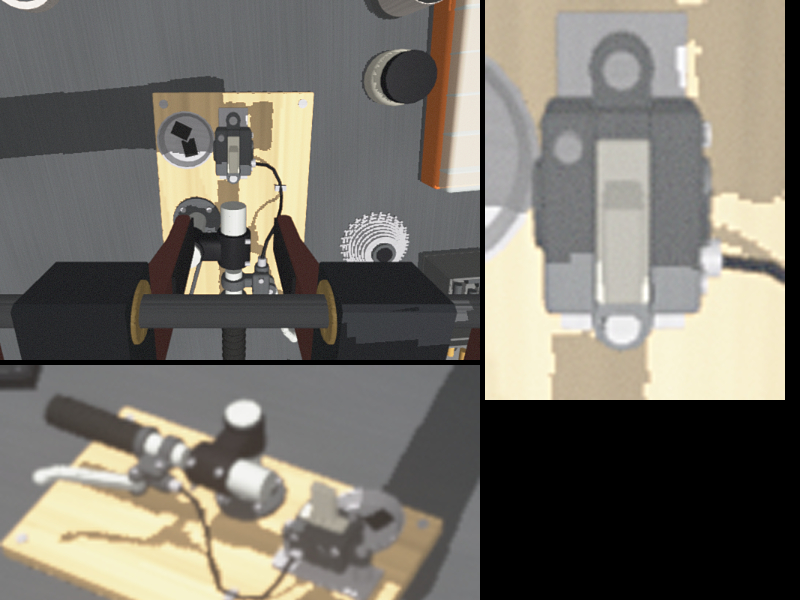

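The block is seated upright and centred in the caliper with its shoulders on the top, and it is free of the fingers. The lever blade runs from about scene pixel (263,239) to (223,238). I'll locate it and move the wrist camera over it.

```bash
python3 - <<'E'
from h import *
m=np.load('m4.npy',allow_pickle=True).item();s=robot.camera_model('scene');d=robot.camera_model('side')
print(px2z(m,347,380,.105),px2z(s,263,238,.105),px2z(s,223,239,.105),px2z(d,397,293,.105),px2z(d,365,265,.105))
E
python3 -m creep '0 0 0 0.1 -0.2 0 1; 0 0 0 0.1 -0.4 0 1; 0 0 0 0.1 -0.4 0 1; 0 0 0 0.1 -0.4 0 1; 0 0 0 0.05 -0.4 0 1; 0 0 0 0 -0.3 0 1; 0 0 0 0 0 0 1; 0 0 0 0 0 0 1'
python3 - <<'E'
from h import *
m,im=snap('wrist','w5');o=robot.observe();print(o['eef_pos'],o['tcp_rot'],o['gripper_width'],o['clock'])
np.save('m5.npy',m,allow_pickle=True)
E
```

```text
[ 0.5634464  -0.16434874  0.105     ] [ 0.56356194 -0.15041836  0.105     ] [ 0.6062567 -0.2500053  0.105    ] [ 0.59828896 -0.25281123  0.105     ] [ 0.57323599 -0.13888132  0.105     ]
clock: 9.9
eef_pos: [0.5883, -0.2013, 0.3041]
tcp_rot: [0.74, 0.673, -0.001, -0.001]
ft_force: [0.4, 0.3, -0.1]
gripper_width: 0.0002
gripper_force: 0.0
[ 0.58876634 -0.20000839  0.30426518] [ 7.39154684e-01  6.73534508e-01 -5.84955834e-04 -1.13052150e-03] 0.00039596888744131684 9.95
```

View pics/w5.png

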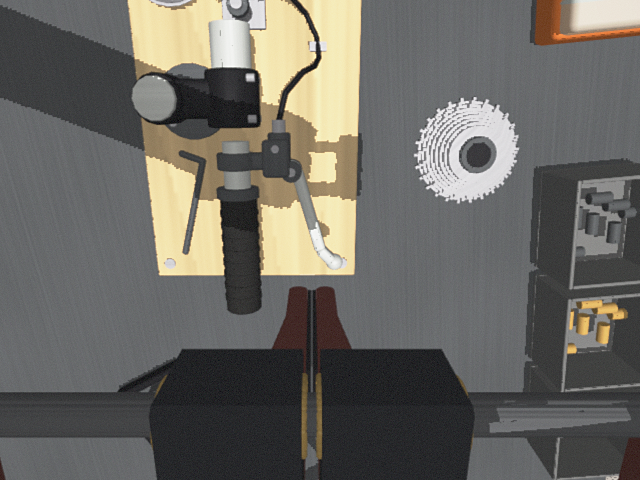

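The pivot is at about (291,170), the straight blade runs to about (316,234), the curled tip ends at (338,263), and the grip axis goes from (237,195) to (243,305).

Run:
```python
from h import *
m=np.load('m5.npy',allow_pickle=True).item()
P=px2z(m,291,170,.1115);B=px2z(m,316,234,.1115);T=px2z(m,337,262,.1115);g1,g2=px2z(m,237,195,.121),px2z(m,243,305,.121)
o1,o2=px2z(m,305,180,.1115),px2z(m,319,219,.1115)  # outer edge approx
print(P,B,T,np.linalg.norm(B-P),np.linalg.norm(T-P));print('outer',o1,o2)
print(g1,g2,'grip ang',np.degrees(np.arctan2((g1-g2)[0],(g1-g2)[1])),'blade',np.degrees(np.arctan2((P-B)[0],(P-B)[1])))
th=np.radians(-5.2);ex=np.array([np.cos(th),np.sin(th)]);ey=np.array([-np.sin(th),np.cos(th)])
for q in (0,.28):
    # blade direction -y rotated outward by (.28-q)
    a=.28-q; dr=-ey*np.cos(a)+ex*np.sin(a); n=ex*np.cos(a)+ey*np.sin(a)
    print(q,'outer pt',P[:2]+.06*dr+.005*n)
print('ex',ex,ey)
a=cv2.imread('pics/w5.png')
for v in (185,195,205,212,220,228):
    print(v,[tuple(x) for x in [a[v,285:335:2].mean(1).astype(int)]])
```

```text
[ 0.57463298 -0.16479313  0.1115    ] [ 0.59005281 -0.22122904  0.1115    ] [ 0.60602156 -0.24836255  0.1115    ] 0.0585045483121797 0.08926976400214279
outer [ 0.58528358 -0.17408934  0.1115    ] [ 0.59382222 -0.20827179  0.1115    ]
[ 0.52918336 -0.17958771  0.121     ] [ 0.52018821 -0.27715951  0.121     ] grip ang 5.26721322525116 blade -15.281779674168273
0 outer pt [ 0.59083064 -0.22278137]
0.28 outer pt [ 0.57417445 -0.22499936]
ex [ 0.9958844  -0.09063258] [0.09063258 0.9958844 ]
185 [(np.int64(134), np.int64(132), np.int64(134), np.int64(139), np.int64(132), np.int64(121), np.int64(132), np.int64(133), np.int64(142), np.int64(144), np.int64(129), np.int64(108), np.int64(122), np.int64(123), np.int64(127), np.int64(132), np.int64(135), np.int64(130), np.int64(134), np.int64(130), np.int64(130), np.int64(138), np.int64(141), np.int64(135), np.int64(136))]
195 [(np.int64(133), np.int64(134), np.int64(131), np.int64(137), np.int64(132), np.int64(136), np.int64(122), np.int64(128), np.int64(139), np.int64(141), np.int64(142), np.int64(138), np.int64(119), np.int64(195), np.int64(
[... 984 characters left out ...]
), np.int64(221), np.int64(220), np.int64(217), np.int64(210), np.int64(210), np.int64(212), np.int64(157), np.int64(137), np.int64(147), np.int64(143), np.int64(143), np.int64(125), np.int64(115), np.int64(181), np.int64(207), np.int64(212), np.int64(219), np.int64(221), np.int64(223), np.int64(221), np.int64(217))]
228 [(np.int64(219), np.int64(219), np.int64(217), np.int64(219), np.int64(222), np.int64(221), np.int64(219), np.int64(211), np.int64(210), np.int64(211), np.int64(213), np.int64(202), np.int64(131), np.int64(136), np.int64(137), np.int64(149), np.int64(236), np.int64(163), np.int64(121), np.int64(125), np.int64(133), np.int64(131), np.int64(191), np.int64(221), np.int64(220))]
```

```bash
python3 -m creep '0 0 0 0.3 -0.1 0 1; 0 0 0 0.27 -0.08 0 1; 0 0 0 0 0 -0.4 1; 0 0 0 0 0 -0.5 1; 0 0 0 0 0 -0.5 1; 0 0 0 0 0 -0.4 1; 0 0 0 0 0 -0.32 1; 0 0 0 0 0 0 1'
python3 -m creep '0 0 0 -0.1 0.01 0 1; 0 0 0 -0.1 0.01 0 1; 0 0 0 0 0 0 1'
```

```text
clock: 10.75
eef_pos: [0.6431, -0.215, 0.0882]
tcp_rot: [0.738, 0.674, -0.002, -0.004]
ft_force: [0.6, 0.6, -0.0]
gripper_width: 0.0008
gripper_force: 0.0
clock: 11.05
eef_pos: [0.6255, -0.2175, 0.0959]
tcp_rot: [0.74, 0.673, 0.001, 0.001]
ft_force: [0.2, -0.3, 0.2]
gripper_width: 0.0006
gripper_force: 0.0
```

```bash
python3 -m creep '0 0 0 -0.05 0 -0.06 1; 0 0 0 -0.05 0 0 1; 0 0 0 0 0 0 1'; python3 -m creep '0 0 0 -0.04 0 0 1; 0 0 0 0 0 0 1';python3 -m creep '0 0 0 -0.04 0 0 1; 0 0 0 0 0 0 1'
```

```text
clock: 11.35
eef_pos: [0.6154, -0.2172, 0.0878]
tcp_rot: [0.739, 0.673, -0.0, -0.0]
ft_force: [-0.2, -0.3, 0.1]
gripper_width: 0.0007
gripper_force: 0.0
clock: 11.55
eef_pos: [0.6117, -0.2172, 0.0877]
tcp_rot: [0.739, 0.673, -0.0, -0.0]
ft_force: [0.7, -0.8, -0.3]
gripper_width: 0.0004
gripper_force: 0.0
clock: 11.75
eef_pos: [0.6077, -0.2171, 0.0876]
tcp_rot: [0.739, 0.673, -0.0, -0.0]
ft_force: [-0.2, -0.1, -0.8]
gripper_width: 0.0005
gripper_force: 0.0
```

```bash
for i in 1; do :; done; python3 -m creep '0 0 0 -0.03 0 0 1; 0 0 0 0 0 0 1' | sed -n '2p;4p'; python3 -m creep '0 0 0 -0.03 0 0 1; 0 0 0 0 0 0 1'| sed -n '2p;4p'; python3 -m creep '0 0 0 -0.03 0 0 1; 0 0 0 0 0 0 1'| sed -n '2p;4p'
```

```text
eef_pos: [0.6054, -0.217, 0.0878]
ft_force: [0.2, 0.6, -1.3]
eef_pos: [0.603, -0.2174, 0.088]
ft_force: [4.1, -0.7, -3.5]
eef_pos: [0.6001, -0.2177, 0.0881]
ft_force: [5.4, -2.0, -1.9]
```

```bash
python3 -m creep '0 0 0 -0.04 0.004 0 1; 0 0 0 0 0 0 1' | sed -n '2p;4p'; python3 -m creep '0 0 0 -0.03 0.003 0 1; 0 0 0 0 0 0 1'| sed -n '2p;4p'; python3 -m creep '0 0 0 -0.02 0.002 0 1; 0 0 0 0 0 0 1'| sed -n '2p;4p';python3 -m creep '0 0 0 -0.02 0.002 0 1; 0 0 0 0 0 0 1'| sed -n '2p;4p'
```

```text
eef_pos: [0.5965, -0.2178, 0.0884]
ft_force: [6.7, -2.2, -2.3]
eef_pos: [0.5938, -0.2178, 0.0885]
ft_force: [6.9, -3.5, -3.0]
eef_pos: [0.5921, -0.2179, 0.0886]
ft_force: [7.9, -5.5, -3.8]
eef_pos: [0.5906, -0.2181, 0.0886]
ft_force: [8.6, -5.9, -4.3]
```

```bash
python3 -m creep '0 0 0 -0.02 0 0 1; 0 0 0 0 0 0 1' | sed -n '2p;4p'; python3 -m creep '0 0 0 -0.02 0 0 1; 0 0 0 0 0 0 1'| sed -n '2p;4p'; python3 -m creep '0 0 0 -0.01 0 0 1; 0 0 0 0 0 0 1'| sed -n '2p;4p'
```

```text
eef_pos: [0.5891, -0.2182, 0.0887]
ft_force: [10.1, -6.2, -6.5]
eef_pos: [0.588, -0.2182, 0.0888]
ft_force: [12.5, -5.9, -7.9]
eef_pos: [0.5876, -0.2182, 0.0888]
ft_force: [13.6, -6.8, -9.6]
```

```bash
python3 -m creep '0 0 0 -0.005 0 0 1; 0 0 0 0 0 0 1; 0 0 0 0 0 0 1; 0 0 0 0 0 0 1; 0 0 0 0 0 0 1; 0 0 0 0 0 0 1'; python3 -c "
from cell import robot
print(robot.finish_job())"
```

```text
clock: 14.35
eef_pos: [0.5874, -0.2183, 0.0888]
tcp_rot: [0.739, 0.673, 0.002, 0.005]
ft_force: [14.3, -7.4, -10.0]
gripper_width: 0.0005
gripper_force: 7.5
the job is handed in; nothing more can be done
None
```

I seated the bleed block in the caliper and let go of it, then squeezed the lever and handed the job in at 14.35 s while holding it with about 15 N; I inferred the blade angle (about 0.28 rad) from that force and the push travel, not from a picture, and the hand-in returned no verdict.

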